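# Dispense the bearing balls into the cup

### The arm

A 6-joint arm with a two-finger parallel gripper is mounted at the origin on the work surface. World frame = base frame: x ahead of the robot, y to its left, z up, the work surface at z = 0. Lengths are in m, angles in degrees, forces in N, time in s.
With the tool pointing down it reaches from about 0.275 to 0.75 m from the base axis. Payload 10.2 kg.
Tool frame: the origin (TCP) lies on the front face of the gripper's body, between the roots of the fingers; the fingertips stand 73 mm ahead of it and the grasp point (between the pads) lies 54 mm ahead of it; z points along the fingers, y is the direction in which the jaws open and shut (so a half turn about z gives the same grasp; the last joint's range is limited). The gripper opens to 85 mm and grips with 20 to 120 N. Pads are 22 mm wide; open, the fingers measure 114 mm over their backs; the gripper's body (76 mm by 85 mm) begins 54 mm behind the grasp point. The pads swing forward as they close: fully open they stand 13 mm farther back than shut.
Start: joints at [64.263, 17.928, 85.812, -0, 76.261, -12.8], TCP at [0.118, 0.512, 0.304] pointing down, gripper open.
Joint ranges: [-168.41, 168.41], [-55.51, 124.54], [10.69, 146.95], [-70.63, 250.63], [1, 178], [-165.06, 165.06]. Speed limits (degrees/s): [136.94, 136.94, 172.46, 180, 180, 180].

### API

Orientations are given as a 3x3 rotation matrix whose columns are the frame's x, y, z axes.
In Python, from station import r gives the robot as it stands. The module is installed in compiled form; this text tells all that it offers.
- The arm moves only by the shell command python3 -m handwheel 'ROWS'. ROWS is JSON, a list of rows, each an object of numbers: "dx", "dy", "dz": the shift along the tool's x, y, z in cm; "twist": the turn about the tool's z in degrees; "gripper": the opening, from -1 (shut) to 1 (fully open). In form: [{"dx": .., "dy": .., "dz": .., "twist": .., "gripper": ..}, ...]. A call has 1 to 12 rows; each row shifts and turns the commanded pose from where the row before left it, along the tool's axes as they then stand; what a row does not reach is not made up. A row lasts 1/8 s, in which the tool goes at most 62.5 mm and 10.7 degrees, less where a joint would pass 70% of its speed; a pose out of reach is approached as far as the arm can. A call is refused whole if a number of a shift passes 6.25 or a number of a turn 10.7, either way. A call with a gripper value outside its range is refused whole. The fingers move at their own pace and stop on an object; the grip force is fixed at half the most. Time passes only in rows, so rows that do not move let the fingers close. It gives the time, the measured TCP pose, the force and the opening at its end, in the units of the state.
- r.observe(): the state, without advancing time (a new reading comes with each control period).
- r.read_camera(name): name is "side" or "top" or "wrist"; returns a dict with "frame" (480x640x3 uint8, red, green, blue), "fovy" (degrees; the focal length in pixels is half the picture's height over the tangent of half this angle, whatever the lens; pixels are square), "cx", "cy" (the principal point, pixels), "dist" ([k1, k2, p1, p2, k3] as OpenCV has them; the pictures are not rectified), "R" (3x3) and "t" (3): a world point X has camera coordinates R X + t; the wrist camera has in their place "mount" (4x4, takes a point from camera to tool coordinates, whose origin is the TCP and whose axes are the flange's). Camera axes: x right, y down, z forward; pixel columns grow to the right and rows downward; lengths in m; the calibration is good to about 2 mm. A picture is of the moment at which its call begins: read the wrist's pose just before it. There is no depth.
- r.hand_in(): hands the job in, once; it reports no verdict.
Trained networks look in a picture, given as the dict that the camera call returned (one of the last four; its "shot" number tells which), for a name from the list of things; names that differ only in an ending like _2 or _b are one class to them, and where a whole thing is asked for, a point or a joint stands for the part that bears it (a point fixed in the world has none). Each returns a list of dicts, best first, with "p" (0 to 1); they miss things now and then, are a little off and sometimes report something else, mostly with a low value. They report only what shows in the picture. A call takes as long as a camera call. They do not tell look-alikes from the thing itself.
- r.outline_of(picture, thing): "region" (480x640 bool, what is visible of it).
- r.tip_of(picture, thing): "point" ([x, y, z] in m, in the coordinates of the camera as it stood for that picture, good to about 4 mm: a listed point, or the origin of a listed thing).
The state is a dict: "time_s": time; "joint_pos": joint angles; "dq": joint speeds; "effort": joint torques, N m; "position": TCP position; "tcp_rot": TCP orientation; "ft_force": force on the tool from outside, world axes, zero at the start; "torque": the same for the moment, N m; "grip_width": opening from 0.0 (shut) to 1.0 (fully open).
Only numpy, scipy, OpenCV 4.12 (cv2) and the standard library are available. Lean on these libraries where they do the work, as an engineer would, in place of code of your own. Each camera call takes 0.05 s, during which the arm holds its last target.

### The job

Let the three bearing balls in the square feeder hopper drop into the cup standing under it: pull that hopper's shutter open by its handle, wait until all three balls are in the cup, then slide the shutter fully shut again and let go. The cup stays where it is, upright in its nest, and the shutter of the round hopper beside it stays shut.

Things in the scene. Friction and masses are not known exactly. Their poses are not given: they have to be found in the camera images.
- shutter (a joint): Shutter of the SQUARE hopper: a flat steel slide 46 mm wide, 5 mm thick, its top face 85 mm above the bench, closing the throat from below. Value in m: 0 fully shut, 0.052 fully open (end stops). It starts within 4 mm of shut, stays where it is left, takes 2 to 3 N to slide. Once it is fully open the balls drop within about a second.
- shutter_grip (a point): Centre of the shutter's handle, an upright pale wooden square post 18 x 18 mm, 50 mm tall (85 to 135 mm above the bench; this point is at 110 mm), on the slide's end that sticks out towards the robot. z up, x level from handle to hopper: opens along -x, shuts along +x; y lies across the slide. When shut it is 125 mm from the hopper's centre and 66 mm from its front face.
- ball_hopper: The SQUARE hopper, fixed: an open-topped aluminium box 118 x 118 mm on four legs, top edge 165 mm above the bench, with a funnel to a 44 mm square throat; it holds the three balls. Origin: centre of its 120 mm base plate's underside, on the bench; z up, -x is the side the handle is on, within 0.35 rad of facing the robot's side of the bench.
- cup: Open steel cup under the square hopper, 72 mm in diameter, 60 mm tall, wall 3 mm, floor 4 mm, about 150 g. It stands loose between four low stops (its nest) on the hopper's base plate, centred under the throat, rim 68 mm above the bench. Origin: centre of its underside; z is its axis. It need not be touched.
- ball_a_center (a point): Centre of one of the three loose steel bearing balls, 20 mm in diameter (about 33 g), that start at the bottom of the square hopper, lying on its closed shutter.
- ball_b_center (a point): Centre of one of the three loose steel bearing balls, 20 mm in diameter (about 33 g), that start at the bottom of the square hopper, lying on its closed shutter.
- ball_c_center (a point): Centre of one of the three loose steel bearing balls, 20 mm in diameter (about 33 g), that start at the bottom of the square hopper, lying on its closed shutter.
- roller_shutter (a joint): Shutter of the ROUND hopper, which holds three short steel rollers and has no cup underneath: the same stand, slide and wooden handle, 0 shut to 0.052 open. The two hoppers stand side by side, either one on the left. Leave this one shut (it starts within 4 mm of shut).
Things that resemble listed ones, but are neither listed nor needed, are in the scene too. What is shaped like the cup but pink, red or turquoise is not meant.

How it is judged:
By the outcome, as a careful person would: the job done as asked, in the order asked, and still so for the second after the job is handed in, with the robot touching nothing.
It also fails if it takes over 32 s, if anything falls off the work surface, if the arm or the gripper's body presses on something with over 40 N, if the wrist force passes 120 N, or if a joint passes its speed limit or range.

## Working session

There is one attempt and no reset: what is moved stays moved. The work goes in short steps, Python scripts to look and compute and a shell command to move; the robot and the scene stay as the last step left them, time stands still between calls to the robot, and variables do not carry over. Pictures are saved under pics/ and viewed, and the job is handed in when it is done.

```bash
mkdir -p pics; cat > h.py <<'E'
import numpy as np, cv2
from station import r
def K(c):
    f=240/np.tan(np.radians(c['fovy']/2)); return np.array([[f,0,c['cx']],[0,f,c['cy']],[0,0,1.]])
def ext(c,st=None):
    if 'R' in c: return np.array(c['R']),np.array(c['t'])
    M=np.array(c['mount']); T=np.eye(4); T[:3,:3]=st['tcp_rot']; T[:3,3]=st['position']
    W=np.linalg.inv(T@M); return W[:3,:3],W[:3,3]
def toworld(c,p,st=None):
    R,t=ext(c,st); return R.T@(np.array(p)-t)
def proj(c,X,st=None):
    R,t=ext(c,st); return cv2.projectPoints(np.array(X,float).reshape(-1,1,3),cv2.Rodrigues(R)[0],t,K(c),np.array(c['dist']))[0][:,0]
def onplane(c,px,z,st=None):
    R,t=ext(c,st); u=cv2.undistortPoints(np.array(px,float).reshape(-1,1,2),K(c),np.array(c['dist']))[:,0]
    d=np.c_[u,np.ones(len(u))]@R; o=-R.T@t
    return o+d*((z-o[2])/d[:,2])[:,None]
def save(c,n): cv2.imwrite('pics/'+n,cv2.cvtColor(c['frame'],cv2.COLOR_RGB2BGR))
E
python3 - <<'E'
from h import *
np.set_printoptions(precision=4,suppress=True)
for n in ['side','top','wrist']:
    st=r.observe(); c=r.read_camera(n); save(c,n+'0.png')
    for th in ['shutter_grip','ball_hopper','cup','ball_a_center']:
        for d in r.tip_of(c,th): 
            w=toworld(c,d['point'],st); print(n,th,round(d['p'],2),w,proj(c,w,st)[0].round())
st=r.observe();print(st['time_s'],st['position'],np.array(st['tcp_rot']),st['grip_width'])
E
```

```text
side shutter_grip 0.67 [ 0.5491 -0.1354  0.1094] [384. 208.]
side ball_hopper 0.67 [ 0.6778 -0.1276 -0.0024] [324. 245.]
side cup 0.88 [ 0.6793 -0.1278  0.007 ] [323. 242.]
side cup 0.62 [ 0.5884 -0.3063  0.0009] [371. 203.]
side cup 0.6 [0.7564 0.0131 0.0001] [275. 283.]
side ball_a_center 0.17 [ 0.6793 -0.1288  0.0051] [323. 242.]
top shutter_grip 0.93 [ 0.5519 -0.1385  0.1085] [382. 270.]
top ball_hopper 0.92 [ 0.6799 -0.1348 -0.005 ] [374. 218.]
top cup 0.91 [ 0.7593  0.0104 -0.0029] [308. 183.]
top cup 0.78 [ 0.5864 -0.3039 -0.0036] [451. 260.]
top cup 0.6 [ 0.7073 -0.2733 -0.0049] [435. 206.]
top ball_a_center 0.61 [ 0.6877 -0.1168  0.091 ] [369. 206.]
0.75 [0.1175 0.5117 0.3039] [[-0.9746  0.2238  0.    ]
 [ 0.2238  0.9746 -0.    ]
 [-0.     -0.     -1.    ]] 0.9973872048766149
```

View pics/side0.png

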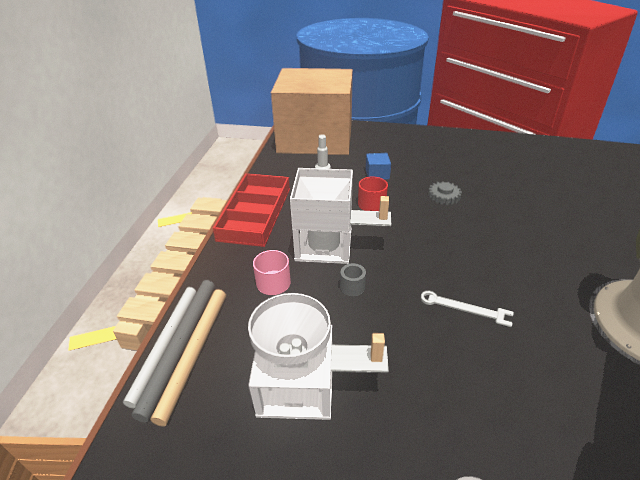

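View pics/top0.png

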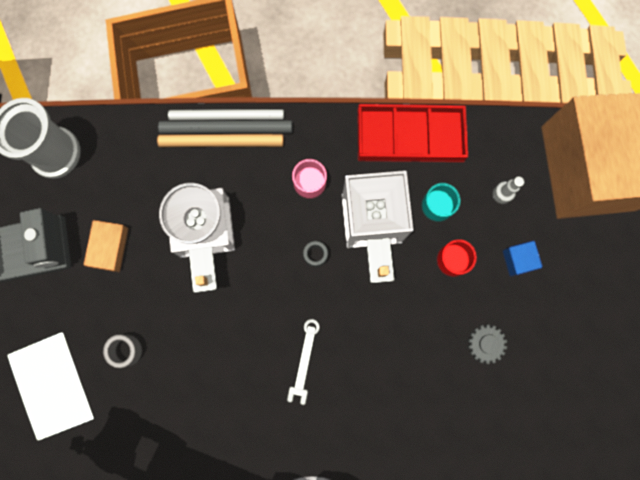

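The top picture shows two candidates. One is the square hopper at (377,208) with its handle at (383,270). The other is the round hopper at (190,213) with its handle at (201,280). The square one with three balls matches the task, so I'll confirm it in an enlarged crop and measure the yaw.

```bash
python3 - <<'E'
from h import *
np.set_printoptions(precision=4,suppress=True)
c=r.read_camera('top')
f=cv2.cvtColor(c['frame'],cv2.COLOR_RGB2BGR)
cv2.imwrite('pics/crop1.png',cv2.resize(f[160:295,330:430],None,fx=4.4,fy=4.4,interpolation=cv2.INTER_CUBIC))
for th in ['shutter','ball_hopper','shutter_grip']:
    for d in r.outline_of(c,th)[:2]:
        m=d['region'].astype(np.uint8); ys,xs=np.nonzero(m); print(th,round(d['p'],2),xs.min(),xs.max(),ys.min(),ys.max(),cv2.minAreaRect(np.c_[xs,ys].astype(np.int32)))
# slide orientation: bright slide plate pixels edges at z=.085
g=f.min(axis=2)[246:284,360:402]
for y in range(246,284,4):
    row=f[y].min(axis=1).astype(int); xs=[x for x in range(355,405) if row[x]>120]; print(y,xs[:1],xs[-1:])
c2=r.read_camera('side'); f2=cv2.cvtColor(c2['frame'],cv2.COLOR_RGB2BGR)
cv2.imwrite('pics/crop2.png',cv2.resize(f2[160:270,285:400],None,fx=5,fy=5,interpolation=cv2.INTER_CUBIC))
E
```

```text
shutter 0.88 366 393 202 282 ((377.518310546875, 241.6646270751953), (79.62113952636719, 23.190622329711914), 83.6598129272461)
ball_hopper 0.94 342 412 172 281 ((378.39508056640625, 226.9248504638672), (108.29073333740234, 66.82904815673828), 84.42780303955078)
shutter_grip 0.76 367 393 201 281 ((377.79388427734375, 241.07566833496094), (80.5035400390625, 22.7980899810791), 83.8844985961914)
246 [355] [390]
250 [367] [390]
254 [368] [391]
258 [368] [391]
262 [368] [392]
266 [369] [392]
270 [369] [393]
274 [370] [393]
278 [370] [393]
282 [371] [379]
```

View pics/crop1.png

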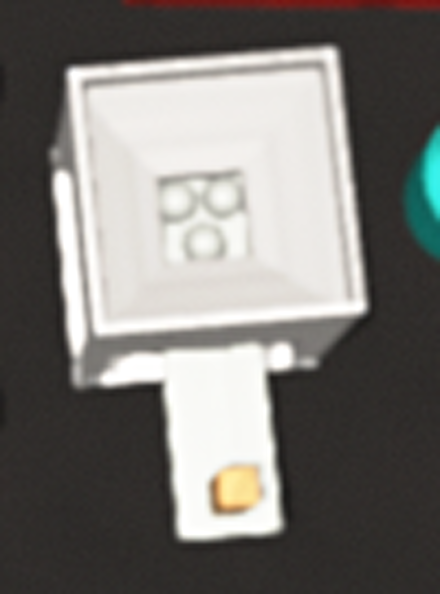

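View pics/crop2.png

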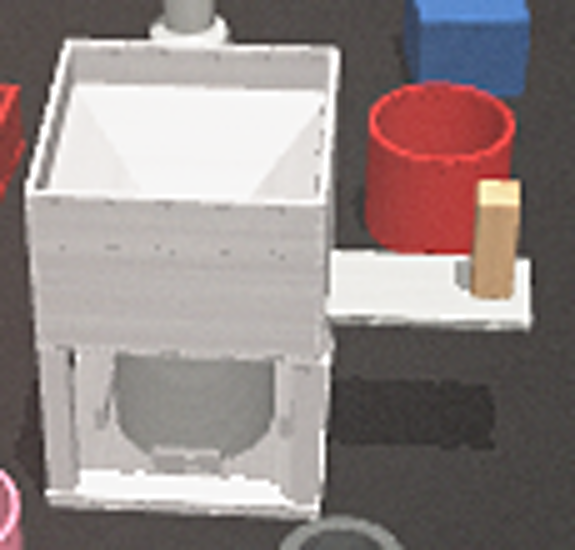

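The crop confirms the square hopper: it has a square throat with three balls, a wooden post at crop (238,487), and a grey cup beneath. Next I'll compute its pose.

```bash
python3 - <<'E'
from h import *
np.set_printoptions(precision=4,suppress=True)
c=r.read_camera('top'); o=np.array([330,160])
q=lambda p:(np.array(p,float)+.5)/4.4-.5+o
C=onplane(c,q([(68,70),(336,50),(365,308),(95,330)]),.165);print('center',C.mean(0)); 
for i,j in [(3,0),(2,1)]: d=C[i]-C[j]; print(np.linalg.norm(d),np.degrees(np.arctan2(-d[1],-d[0])))
for i,j in [(0,1),(3,2)]: d=C[j]-C[i]; print(np.linalg.norm(d),np.degrees(np.arctan2(d[0],-d[1])))
L=onplane(c,q([(167,370),(177,540),(266,350),(282,530)]),.085);print(L)
for i,j in [(1,0),(3,2)]: d=L[j]-L[i]; print(np.degrees(np.arctan2(d[1],d[0])))
print('post',onplane(c,q([(240,487)]),.135))
c2=r.read_camera('side')
print('post side',onplane(c2,(np.array([[499,193.]])+.5)/5-.5+[285,160],.135))
P=(np.array([[70,42],[338,47],[330,203],[30,198.]])+.5)/5-.5+[285,160]
D=onplane(c2,P,.165);print(D.mean(0),D)
d=D[0]-D[1];print(np.degrees(np.arctan2(d[1],d[0])));d=D[3]-D[2];print(np.degrees(np.arctan2(d[1],d[0])))
st=r.observe();print(st['time_s'])
E
```

```text
center [ 0.6784 -0.1285  0.165 ]
0.11712642179196703 5.481053176637837
0.11690357321786811 4.953591837270261
0.11998898592161011 4.791735221205946
0.11891032555550447 4.895253155457981
[[ 0.6092 -0.1127  0.085 ]
 [ 0.53   -0.1166  0.085 ]
 [ 0.6187 -0.1591  0.085 ]
 [ 0.5347 -0.1653  0.085 ]]
2.830015008587581
4.221147480084534
post [[ 0.5496 -0.1404  0.135 ]]
post side [[ 0.5501 -0.1349  0.135 ]]
[ 0.6764 -0.1243  0.165 ] [[ 0.7394 -0.176   0.165 ]
 [ 0.6252 -0.1897  0.165 ]
 [ 0.6126 -0.0734  0.165 ]
 [ 0.7283 -0.0583  0.165 ]]
6.871894377267016
7.4094486092992
1.1
```

```bash
python3 -m handwheel '[{"dx":-2,"dy":-1.9,"gripper":1},{"dx":-4,"dy":-3.8,"gripper":1},{"dx":-4,"dy":-3.8,"gripper":1},{"dx":-4,"dy":-3.8,"gripper":1},{"dx":-4,"dy":-3.8,"gripper":1},{"dx":-4,"dy":-3.8,"gripper":1},{"dx":-4,"dy":-3.8,"gripper":1},{"dx":-4,"dy":-3.8,"gripper":1},{"dx":-4,"dy":-3.8,"gripper":1},{"dx":-4,"dy":-3.8,"gripper":1},{"dx":-4,"dy":-3.8,"gripper":1},{"dx":-4,"dy":-3.8,"gripper":1}]'
cat > go.py <<'E'
from h import *
import sys
np.set_printoptions(precision=4,suppress=True)
def go(x,y,z,yaw):
    st=r.observe(); Rm=np.array(st['tcp_rot']); d=Rm.T@(np.array([x,y,z])-st['position'])*100
    a=np.degrees(np.arctan2(Rm[1,1],Rm[0,1])); print('t',st['time_s'],'pos',np.array(st['position']),'z',Rm[:,2],'yaw',a,'need cm',d,'twist',-(yaw-a),'w',st['grip_width'],'F',np.array(st['ft_force']))
if __name__=='__main__': go(*map(float,sys.argv[1:]))
E
python3 go.py .551 -.139 .169 95
```

```text
t 1.1 pos [0.1176 0.5117 0.3039] z [ 0.      0.0001 -1.    ] yaw 77.0603444849328 need cm [-56.8134 -53.7099  13.4893] twist -17.9396555150672 w 0.9994253214317099 F [ 0.1305 -0.5801 -0.0546]validation failed for argument at $[0]...
```

```bash
python3 -m handwheel '[{"dx":-2,"dy":-1.9,"dz":0,"twist":0,"gripper":1},{"dx":-4,"dy":-3.8,"dz":0,"twist":0,"gripper":1},{"dx":-4,"dy":-3.8,"dz":0,"twist":0,"gripper":1},{"dx":-4,"dy":-3.8,"dz":0,"twist":0,"gripper":1},{"dx":-4,"dy":-3.8,"dz":0,"twist":0,"gripper":1},{"dx":-4,"dy":-3.8,"dz":0,"twist":0,"gripper":1},{"dx":-4,"dy":-3.8,"dz":0,"twist":0,"gripper":1},{"dx":-4,"dy":-3.8,"dz":0,"twist":0,"gripper":1},{"dx":-4,"dy":-3.8,"dz":0,"twist":0,"gripper":1},{"dx":-4,"dy":-3.8,"dz":0,"twist":0,"gripper":1},{"dx":-4,"dy":-3.8,"dz":0,"twist":0,"gripper":1},{"dx":-4,"dy":-3.8,"dz":0,"twist":0,"gripper":1}]'
python3 go.py .551 -.139 .169 95
```

```text
time_s: 2.6
position: [0.4688, -0.019, 0.3041]
tcp_rot: [[-0.975, 0.224, 0.001], [0.224, 0.975, -0.0], [-0.001, 0.0, -1.0]]
ft_force: [0.7, 0.7, 0.2]
grip_width: 0.999
t 2.6 pos [ 0.4688 -0.019   0.3041] z [ 0.0006 -0.0001 -1.    ] yaw 77.03903370100628 need cm [-10.692   -9.852   13.5114] twist -17.960966298993725 w 0.9989361895024327 F [0.7217 0.72   0.1743]
```

```bash
python3 -m handwheel '[{"dx":-3.6,"dy":-3.3,"dz":1,"twist":0,"gripper":1},{"dx":-3.6,"dy":-3.3,"dz":1,"twist":0,"gripper":1},{"dx":-3.5,"dy":-3.2,"dz":1,"twist":0,"gripper":1},{"dx":0,"dy":0,"dz":1,"twist":-9,"gripper":1},{"dx":0,"dy":0,"dz":1,"twist":-9,"gripper":1},{"dx":0,"dy":0,"dz":0,"twist":0,"gripper":1}]'
python3 go.py .551 -.139 .169 95
python3 - <<'E'
from h import *
np.set_printoptions(precision=4,suppress=True)
st=r.observe(); c=r.read_camera('wrist'); save(c,'wrist1.png')
for th in ['shutter_grip','ball_hopper']:
    for d in r.tip_of(c,th): 
        w=toworld(c,d['point'],st); print(th,round(d['p'],2),w,proj(c,w,st)[0].round())
E
```

```text
time_s: 3.35
position: [0.5502, -0.1367, 0.2533]
tcp_rot: [[-0.996, -0.087, -0.001], [-0.087, 0.996, 0.001], [0.001, 0.001, -1.0]]
ft_force: [-0.2, -0.2, 1.0]
grip_width: 0.998
t 3.35 pos [ 0.5502 -0.1367  0.2533] z [-0.0014  0.0007 -1.    ] yaw 94.97565574799808 need cm [-0.0695 -0.2471  8.4265] twist -0.02434425200192436 w 0.9978301675547738 F [-0.2163 -0.233   1.0065]
shutter_grip 0.82 [ 0.545  -0.1385  0.1085] [313. 245.]
ball_hopper 0.92 [ 0.6761 -0.1266 -0.0014] [315. 331.]
```

View pics/wrist1.png

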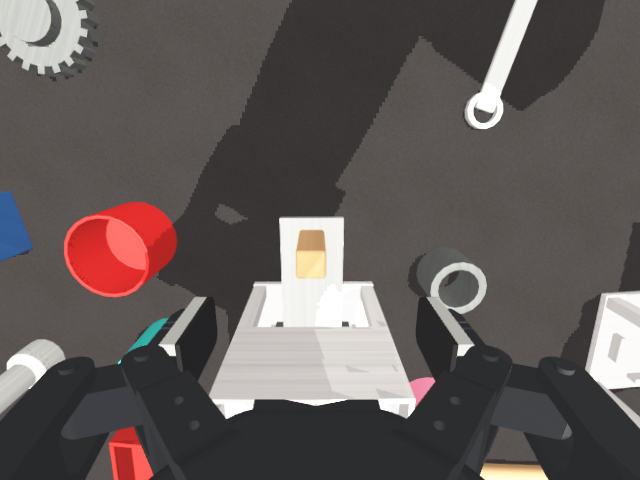

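The wrist picture shows the post top at (311,263), between the pads. The slide runs straight up the image, so the yaw fits.

```bash
python3 - <<'E'
from h import *
np.set_printoptions(precision=4,suppress=True)
st=r.observe(); c=r.read_camera('wrist')
print(onplane(c,[[311,263],[296,250],[325,250],[297,277],[326,277]],.135,st)); print(onplane(c,[[280,218],[343,218],[282,280]],.085,st))
E
```

```text
[[ 0.5488 -0.1396  0.135 ]
 [ 0.5415 -0.149   0.135 ]
 [ 0.54   -0.1322  0.135 ]
 [ 0.5583 -0.1472  0.135 ]
 [ 0.5568 -0.13    0.135 ]]
[[ 0.5353 -0.1637  0.085 ]
 [ 0.5314 -0.1188  0.085 ]
 [ 0.5832 -0.1595  0.085 ]]
```

```bash
python3 -m handwheel '[{"dx":0,"dy":-0.28,"dz":3,"twist":0,"gripper":1},{"dx":0,"dy":0,"dz":3,"twist":0,"gripper":1},{"dx":0,"dy":0,"dz":2.4,"twist":0,"gripper":1},{"dx":0,"dy":0,"dz":0,"twist":0,"gripper":-1},{"dx":0,"dy":0,"dz":0,"twist":0,"gripper":-1},{"dx":0,"dy":0,"dz":0,"twist":0,"gripper":-1},{"dx":0,"dy":0,"dz":0,"twist":0,"gripper":-1},{"dx":0,"dy":0,"dz":0,"twist":0,"gripper":-1}]'
python3 - <<'E'
from h import *
c=r.read_camera('side'); f=cv2.cvtColor(c['frame'],cv2.COLOR_RGB2BGR)
cv2.imwrite('pics/s2.png',cv2.resize(f[120:270,270:430],None,fx=4,fy=4,interpolation=cv2.INTER_CUBIC))
E
```

```text
time_s: 4.55
position: [0.5509, -0.1397, 0.1709]
tcp_rot: [[-0.996, -0.088, 0.001], [-0.088, 0.996, -0.001], [-0.001, -0.001, -1.0]]
ft_force: [-1.1, -0.9, 7.3]
grip_width: 0.205
```

View pics/s2.png

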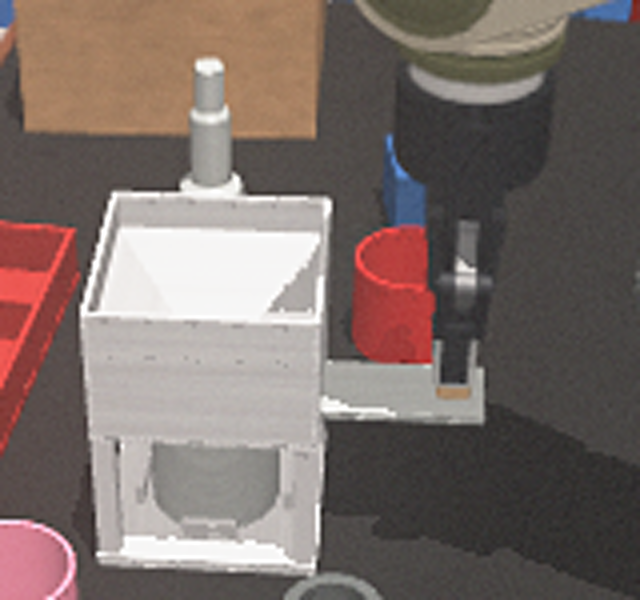

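The post is gripped: an opening of 0.205 is about 17 mm, and the pads close on the wood in the crop. Now I'll pull along tool +x.

```bash
python3 -m handwheel '[{"dx":0.5,"dy":0,"dz":0,"twist":0,"gripper":-1},{"dx":1,"dy":0,"dz":0,"twist":0,"gripper":-1},{"dx":1,"dy":0,"dz":0,"twist":0,"gripper":-1},{"dx":1,"dy":0,"dz":0,"twist":0,"gripper":-1},{"dx":0.8,"dy":0,"dz":0,"twist":0,"gripper":-1},{"dx":0.4,"dy":0,"dz":0,"twist":0,"gripper":-1},{"dx":0,"dy":0,"dz":0,"twist":0,"gripper":-1}]'; python3 go.py .551 -.1395 .169 95
```

```text
time_s: 5.48
position: [0.5038, -0.144, 0.1708]
tcp_rot: [[-0.996, -0.088, 0.001], [-0.088, 0.996, -0.001], [-0.001, -0.001, -1.0]]
ft_force: [-3.0, -0.8, 7.6]
grip_width: 0.203
t 5.475 pos [ 0.5038 -0.144   0.1708] z [ 0.0013 -0.0012 -1.    ] yaw 95.05576738823744 need cm [-4.739   0.0347  0.1891] twist 0.05576738823744165 w 0.20286847923639587 F [-2.9594 -0.8498  7.5971]
```

```bash
python3 -m handwheel '[{"dx":0.2,"dy":0,"dz":0,"twist":0,"gripper":-1},{"dx":0,"dy":0,"dz":0,"twist":0,"gripper":-1}]';python3 -m handwheel '[{"dx":0.15,"dy":0,"dz":0,"twist":0,"gripper":-1},{"dx":0,"dy":0,"dz":0,"twist":0,"gripper":-1}]'
```

```text
time_s: 5.72
position: [0.5025, -0.1441, 0.1708]
tcp_rot: [[-0.996, -0.088, 0.003], [-0.088, 0.996, -0.001], [-0.003, -0.002, -1.0]]
ft_force: [3.7, -0.9, 6.4]
grip_width: 0.204
time_s: 5.98
position: [0.5022, -0.1441, 0.1709]
tcp_rot: [[-0.996, -0.088, 0.007], [-0.088, 0.996, -0.002], [-0.007, -0.002, -1.0]]
ft_force: [15.4, 0.3, -0.1]
grip_width: 0.206
```

The force rise to 15 N means the shutter is at its open end stop. I'll wait for the balls.

```bash
python3 -m handwheel '[{"dx":-0.1,"dy":0,"dz":0,"twist":0,"gripper":-1},{"dx":0,"dy":0,"dz":0,"twist":0,"gripper":-1},{"dx":0,"dy":0,"dz":0,"twist":0,"gripper":-1},{"dx":0,"dy":0,"dz":0,"twist":0,"gripper":-1},{"dx":0,"dy":0,"dz":0,"twist":0,"gripper":-1},{"dx":0,"dy":0,"dz":0,"twist":0,"gripper":-1},{"dx":0,"dy":0,"dz":0,"twist":0,"gripper":-1},{"dx":0,"dy":0,"dz":0,"twist":0,"gripper":-1},{"dx":0,"dy":0,"dz":0,"twist":0,"gripper":-1},{"dx":0,"dy":0,"dz":0,"twist":0,"gripper":-1}]'
python3 - <<'E'
from h import *
np.set_printoptions(precision=4,suppress=True)
for n in ['top','side']:
    c=r.read_camera(n); f=cv2.cvtColor(c['frame'],cv2.COLOR_RGB2BGR)
    a=f[160:295,330:430] if n=='top' else f[120:270,270:430]
    cv2.imwrite(f'pics/{n}3.png',cv2.resize(a,None,fx=4,fy=4,interpolation=cv2.INTER_CUBIC))
    if n=='top':cv2.imwrite('pics/top3z.png',cv2.resize(f[180:235,350:405],None,fx=10,fy=10,interpolation=cv2.INTER_CUBIC))
    for d in r.tip_of(c,'ball_a_center'): print(n,d['p'],toworld(c,d['point']))
E
```

```text
time_s: 7.22
position: [0.5024, -0.1441, 0.1708]
tcp_rot: [[-0.996, -0.088, 0.004], [-0.088, 0.996, -0.001], [-0.004, -0.002, -1.0]]
ft_force: [6.8, -0.3, 4.7]
grip_width: 0.204
```

View pics/top3z.png

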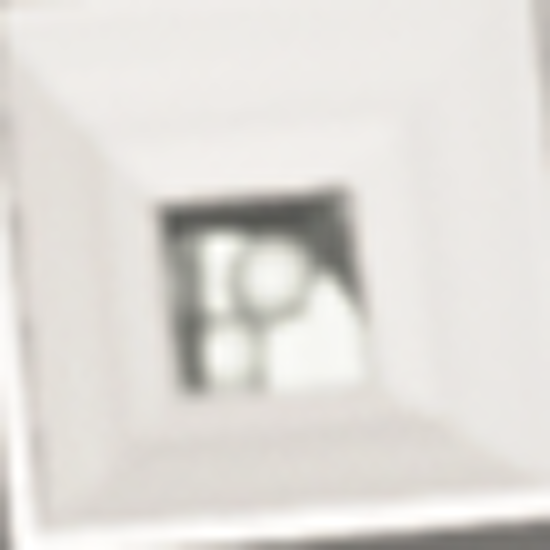

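View pics/side3.png

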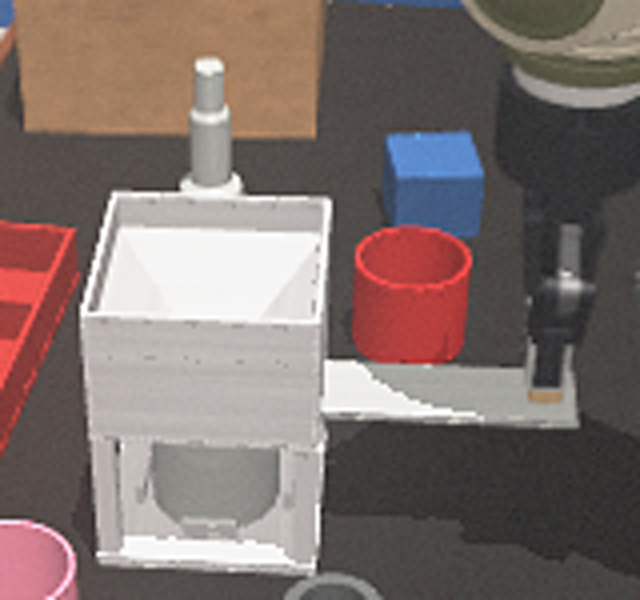

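```bash
python3 -m handwheel '[{"dx":0,"dy":0,"dz":0,"twist":0,"gripper":-1},{"dx":0,"dy":0,"dz":0,"twist":0,"gripper":-1},{"dx":0,"dy":0,"dz":0,"twist":0,"gripper":-1},{"dx":0,"dy":0,"dz":0,"twist":0,"gripper":-1},{"dx":0,"dy":0,"dz":0,"twist":0,"gripper":-1},{"dx":0,"dy":0,"dz":0,"twist":0,"gripper":-1},{"dx":0,"dy":0,"dz":0,"twist":0,"gripper":-1},{"dx":0,"dy":0,"dz":0,"twist":0,"gripper":-1}]'
python3 - <<'E'
from h import *
np.set_printoptions(precision=4,suppress=True)
c=r.read_camera('top'); f=cv2.cvtColor(c['frame'],cv2.COLOR_RGB2BGR)
g=cv2.resize(f[190:228,358:396],None,fx=15,fy=15,interpolation=cv2.INTER_CUBIC)
def dr(pts,col):
    p=(proj(c,pts)-[358,190]+.5)*15-.5
    cv2.polylines(g,[np.round(p).astype(np.int32)],True,col,1)
yaw=np.radians(5);cx,cy=.678,-.1295
th=np.linspace(0,2*np.pi,40)
for rad,z,col in [(.033,.012,(255,0,0)),(.033,.068,(0,200,0))]:
    dr(np.c_[cx+rad*np.cos(th),cy+rad*np.sin(th),0*th+z],col)
s=.022*np.array([[1,1],[1,-1],[-1,-1],[-1,1]]);Ry=np.array([[np.cos(yaw),-np.sin(yaw)],[np.sin(yaw),np.cos(yaw)]])
for z in (.085,.1): dr(np.c_[s@Ry.T+[cx,cy],[z]*4],(0,0,255))
cv2.imwrite('pics/top4.png',g)
print(onplane(c,[[350+27.2-.5,180+28-.5],[350+23-.5,180+35.5-.5]],.022), -np.array(c['R']).T@c['t'])
E
```

```text
time_s: 8.43
position: [0.5024, -0.1441, 0.1708]
tcp_rot: [[-0.996, -0.088, 0.004], [-0.088, 0.996, -0.001], [-0.004, -0.002, -1.0]]
ft_force: [6.7, -0.9, 5.3]
grip_width: 0.2
[[ 0.6979 -0.1389  0.022 ]
 [ 0.6812 -0.1295  0.022 ]] [ 0.4327 -0.008   1.304 ]
```

View pics/top4.png

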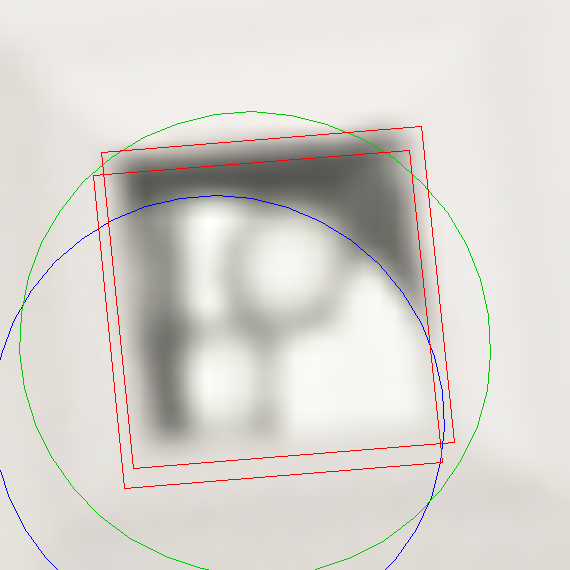

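Two balls show on the cup floor, at crop (285,265) and (225,385). Their floor-level positions put the first against the cup wall and the two 19 mm apart, as touching balls should be. The throat and funnel are empty and nothing lies on the base plate. The third ball must be in the near half of the cup, which the throat edge hides. The closed slide will show whether anything is left on it, so I'll shut it now.

```bash
python3 -m handwheel '[{"dx":-0.5,"dy":0,"dz":0,"twist":0,"gripper":-1},{"dx":-1,"dy":0,"dz":0,"twist":0,"gripper":-1},{"dx":-1,"dy":0,"dz":0,"twist":0,"gripper":-1},{"dx":-1,"dy":0,"dz":0,"twist":0,"gripper":-1},{"dx":-0.9,"dy":0,"dz":0,"twist":0,"gripper":-1},{"dx":-0.5,"dy":0,"dz":0,"twist":0,"gripper":-1},{"dx":0,"dy":0,"dz":0,"twist":0,"gripper":-1}]'; python3 -m handwheel '[{"dx":-0.2,"dy":0,"dz":0,"twist":0,"gripper":-1},{"dx":-0.1,"dy":0,"dz":0,"twist":0,"gripper":-1},{"dx":0,"dy":0,"dz":0,"twist":0,"gripper":-1}]'
```

```text
time_s: 9.35
position: [0.5508, -0.1398, 0.1709]
tcp_rot: [[-0.996, -0.088, 0.002], [-0.088, 0.996, -0.001], [-0.002, -0.001, -1.0]]
ft_force: [1.9, -1.3, 6.8]
grip_width: 0.199
time_s: 9.72
position: [0.5533, -0.1395, 0.1708]
tcp_rot: [[-0.996, -0.088, 0.001], [-0.088, 0.996, -0.001], [-0.001, -0.001, -1.0]]
ft_force: [-1.3, -1.0, 8.0]
grip_width: 0.202
```

```bash
python3 -m handwheel '[{"dx":-0.15,"dy":0,"dz":0,"twist":0,"gripper":-1},{"dx":0,"dy":0,"dz":0,"twist":0,"gripper":-1}]'; python3 -m handwheel '[{"dx":-0.15,"dy":0,"dz":0,"twist":0,"gripper":-1},{"dx":0,"dy":0,"dz":0,"twist":0,"gripper":-1}]'
```

```text
time_s: 9.98
position: [0.5545, -0.1394, 0.1708]
tcp_rot: [[-0.996, -0.088, 0.0], [-0.088, 0.996, -0.001], [-0.0, -0.001, -1.0]]
ft_force: [-2.9, -2.4, 10.4]
grip_width: 0.2
time_s: 10.22
position: [0.5548, -0.1394, 0.1708]
tcp_rot: [[-0.996, -0.089, -0.004], [-0.089, 0.996, -0.001], [0.004, -0.0, -1.0]]
ft_force: [-13.9, -2.2, 15.1]
grip_width: 0.206
```

The shut stop is reached: 52.6 mm of travel and a 14 N reaction. I'll look before letting go.

```bash
python3 - <<'E'
from h import *
c=r.read_camera('top'); f=cv2.cvtColor(c['frame'],cv2.COLOR_RGB2BGR)
g=cv2.resize(f[160:295,330:430],None,fx=4.4,fy=4.4,interpolation=cv2.INTER_CUBIC)
c2=r.read_camera('side'); f2=cv2.cvtColor(c2['frame'],cv2.COLOR_RGB2BGR)
h=cv2.resize(f2[160:270,270:350],None,fx=4.4,fy=5.4,interpolation=cv2.INTER_CUBIC)
cv2.imwrite('pics/shut.png',np.hstack([g,h]) if g.shape[0]==h.shape[0] else g)
for d in r.tip_of(c,'ball_a_center'): print(d['p'],toworld(c,d['point']))
E
```

```text
(no output)
```

View pics/shut.png

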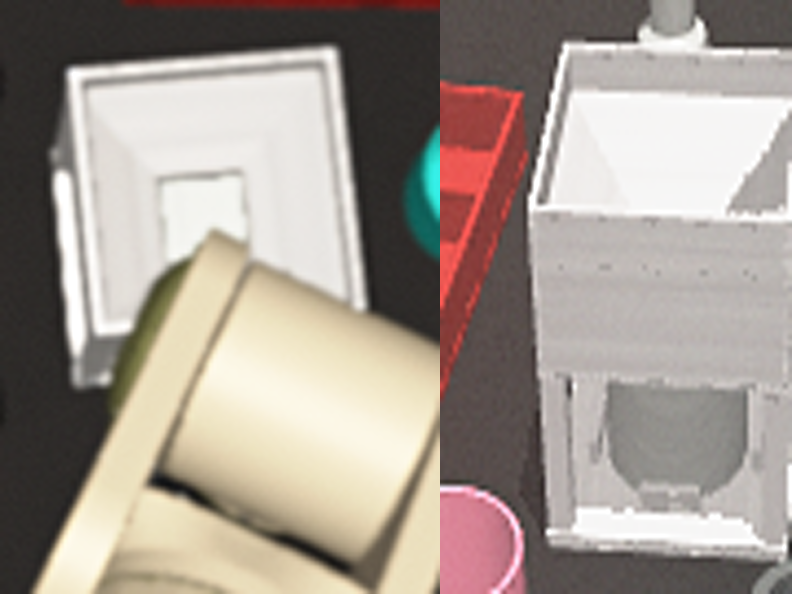

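The throat shows a bare slide with no balls, though the arm hides its lower-right part. The cup still stands in its nest. Releasing and retreating.

```bash
python3 -m handwheel '[{"dx":0,"dy":0,"dz":0,"twist":0,"gripper":1},{"dx":0,"dy":0,"dz":0,"twist":0,"gripper":1},{"dx":0,"dy":0,"dz":0,"twist":0,"gripper":1},{"dx":0,"dy":0,"dz":0,"twist":0,"gripper":1},{"dx":0,"dy":0,"dz":-2,"twist":0,"gripper":1},{"dx":0,"dy":0,"dz":-4,"twist":0,"gripper":1},{"dx":0,"dy":0,"dz":-4,"twist":0,"gripper":1},{"dx":3,"dy":3,"dz":-2,"twist":0,"gripper":1},{"dx":4,"dy":4,"dz":0,"twist":0,"gripper":1},{"dx":4,"dy":4,"dz":0,"twist":0,"gripper":1},{"dx":3,"dy":4,"dz":0,"twist":0,"gripper":1},{"dx":0,"dy":0,"dz":0,"twist":0,"gripper":1}]'
python3 - <<'E'
from h import *
np.set_printoptions(precision=4,suppress=True)
c=r.read_camera('top'); save(c,'top5.png'); f=cv2.cvtColor(c['frame'],cv2.COLOR_RGB2BGR)
g=cv2.resize(f[160:295,330:430],None,fx=4.4,fy=4.4,interpolation=cv2.INTER_CUBIC)
c2=r.read_camera('side'); f2=cv2.cvtColor(c2['frame'],cv2.COLOR_RGB2BGR);save(c2,'side5.png')
h=cv2.resize(f2[160:270,280:400],None,fx=3.3,fy=5.4,interpolation=cv2.INTER_CUBIC)
cv2.imwrite('pics/shut2.png',np.hstack([g,h]))
for cc in (c,c2):
  for th in ['shutter_grip','cup','ball_a_center']:
    for d in r.tip_of(cc,th): print(th,round(d['p'],2),toworld(cc,d['point']))
E
```

```text
time_s: 11.88
position: [0.4019, -0.0002, 0.2903]
tcp_rot: [[-0.996, -0.091, 0.001], [-0.091, 0.996, 0.0], [-0.001, -0.0, -1.0]]
ft_force: [1.1, -0.2, 0.6]
grip_width: 1.002
shutter_grip 0.91 [ 0.5564 -0.1392  0.1085]
cup 0.9 [ 0.5865 -0.3062 -0.0013]
cup 0.85 [ 0.7593  0.0095 -0.0016]
cup 0.84 [ 0.7071 -0.2777 -0.0014]
shutter_grip 0.93 [ 0.5543 -0.1394  0.1039]
cup 0.69 [ 0.5878 -0.307   0.0005]
cup 0.68 [ 0.7582  0.0115 -0.0023]
cup 0.65 [ 0.6773 -0.128   0.005 ]
```

View pics/shut2.png

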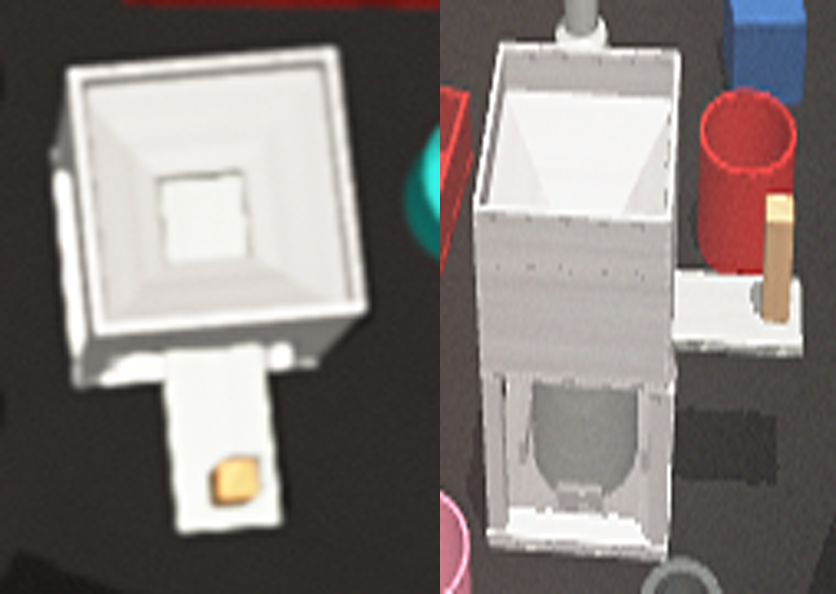

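View pics/top5.png

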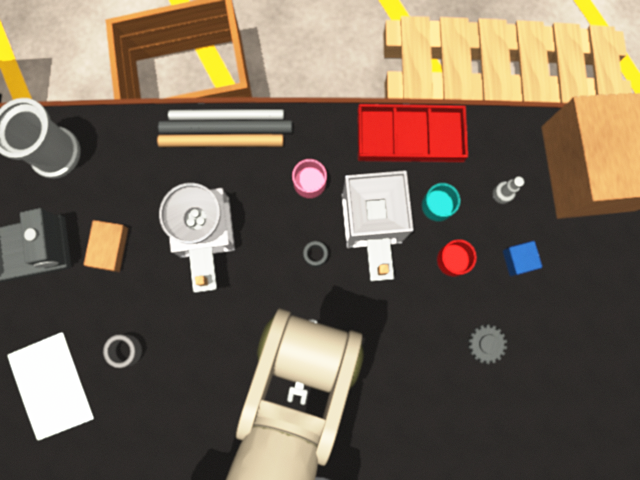

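The hopper throat is empty and the slide is shut: the end has moved in from crop row 540 to about 528, and the handle is at x≈0.555. The round hopper's handle has not moved from (201,280). The cup is upright, no balls are loose, and the gripper is clear.

```bash
python3 -c "
from station import r
print(r.hand_in(), r.observe()['time_s'])"
```

```text
the job is handed in; nothing more can be done
the job is handed in; nothing more can be done
```

I opened the square hopper's shutter to its end stop, let the balls drop, shut it to its other stop and let go. I handed the job in at about 12 s on the clock; no verdict came back.

- **Shutter:** The open stop showed as a force rise to about 15 N. I then held it open for about 2.5 s. Closing took 52.6 mm of travel and ended against the shut stop at about 14 N. The handle was still at x ≈ 0.555 after release.
- **Balls:** Two were seen directly on the cup floor. I did not see the third, because the throat edge hid part of the cup. The closed hopper is empty and no ball shows anywhere outside the cup, so I take it to be in the cup as well.
- **Cup and round hopper:** The side view shows the cup upright in its nest. The round hopper's handle is where it started.

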